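Point out the wheat ear and tally it

ROBOT

A 6-joint arm with a two-finger parallel gripper is mounted at the origin on the work surface. World frame = base frame: x ahead of the robot, y to its left, z up, the work surface at z = 0. Lengths are in m, angles in degrees, forces in N, time in s.
With the tool pointing down it reaches from about 0.4 to 0.825 m from the base axis. Payload 7 kg.
Tool frame: the origin (TCP) lies on the centre line of the jaws, within the pads' length; the fingertips stand 19 mm ahead of it and the grasp point (between the pads) is the TCP; z points along the fingers, y is the line along which they close (so a half turn about z gives the same grasp; the last joint's range is limited). The gripper opens to 88 mm and grips with 3 to 60 N. Pads are 19 mm wide; open, the fingers measure 130 mm over their backs; the gripper's body (78 mm by 193 mm) begins 47 mm behind the grasp point.
Start: joints at [-49.383, 20.546, 0.682, 0, -70.136, -16.507], TCP at [0.276, -0.616, 0.246] pointing down, gripper open.
Joint ranges: [-176.03, 176.03], [-82.01, 121.73], [-58.28, 71.71], [-173.87, 95.51], [-174.79, -0.11], [-173.66, 173.66]. Speed limits (degrees/s): [136.94, 136.94, 172.46, 180, 180, 180].

INTERFACE

Orientations are given as [roll, pitch, yaw] about the fixed x, y, z axes, in that order (R = Rz(yaw) Ry(pitch) Rx(roll)).
In Python, from plant import get_state, capture, close_job gives the robot as it stands.
- The arm moves only by the tool apply_moves, never from a script. Its argument "targets" is a list of rows, each a list of 7 numbers: the opening, from 0 (shut) to 1 (fully open), then the shift along the tool's x, y, z normalised to -1 to 1, where 1 is 1000 mm, then the turn, a rotation vector about the tool's x, y, z normalised to -1 to 1, where 1 is 90 degrees. In form: [[claw, tx, ty, tz, ax, ay, az], ...]. A call has 1 to 20 rows; each row shifts and turns the commanded pose from where the row before left it, along the tool's axes as they then stand; what a row does not reach is not made up. A row lasts 1/12 s, in which the tool goes at most 41.7 mm and 7.16 degrees, less where a joint would pass 70% of its speed; a pose out of reach is approached as far as the arm can. A call with a number of a shift or a turn outside -1 to 1 is refused whole. A call with a gripper value outside its range is refused whole. The fingers move at their own pace and stop on an object; "newtons" is the grip in N (left out, the last holds). Time passes only in rows, so rows that do not move let the fingers close. It gives the time, the measured TCP pose, the force, the opening and the grip force at its end, in the units of the state.
- get_state(): the state, without advancing time (a new reading comes with each control period).
- capture(name): name is "scene" or "top"; returns a dict with "frame" (400x640x3 uint8, red, green, blue), "range_z" (400x640 float32, m along the optical axis (not along the pixel's ray), 0 where there is no reading), "camera_matrix" (3x3 intrinsics, pixels), "T" (4x4, takes a point from camera to world coordinates). Camera axes: x right, y down, z forward; pixel columns grow to the right and rows downward; lengths in m; the calibration is good to about 2 mm. A picture is of the moment at which its call begins.
- close_job(): hands the job in; it is judged then, once.
The state is a dict: "time_s": time; "joints": joint angles; "qd": joint speeds; "joint_torque": joint torques, N m; "tcp_pos": TCP position; "eef_rot": TCP orientation; "contact_force": force on the tool from outside, world axes, zero at the start; "moment": the same for the moment, N m; "gripper_width": finger opening in m; "gripper_force": force on a finger pad.
Only numpy, scipy, OpenCV 4.12 (cv2) and the standard library are available. Lean on these libraries where they do the work, as an engineer would, in place of code of your own. Each camera call takes 0.05 s, during which the arm holds its last target. There are 200 camera calls.

TASK

Score the sample plate for the colleague who is watching: with the fingertips, point from straight above at the one wheat ear lying among the cut stems on the near plate, keeping still about a finger's breadth over the middle of it for two seconds without touching the plate or anything on it. Then count it by pressing the thumb key of the tally counter all the way down, and let the key come up again. Pick nothing up and leave everything else where it is.

Things in the scene. Friction and masses are not known exactly. Their poses are not given: they have to be found in the camera images.
- plate: the near sample plate: white ceramic dinner plate, 250 mm across, rim 18 mm high, flat inner floor 160 mm across and 5 mm above the table; loose; origin at the centre of its underside. The ear, three long stem pieces (roughly side by side, about 36 mm apart) and two short ones lie on its floor, in any order. A second such plate, farther out, is fixed and holds stem pieces only: not part of the work
- ear: the wheat ear to point at: a plump straw-coloured seed head of overlapping grains, 76 mm long (x of its frame), 14 mm wide (y), 11 mm thick, with short thin bristles toward +x, lying flat on the plate; loose and light; much thicker than any stem piece. Origin at the centre of its underside, z up
- ear_mid (a point): the middle of the ear's upper side, 11 mm above the ear's underside and so about 16 mm above the table; axes as the ear's: x along it, y across, z up. The thing to point at
- stem1: a cut piece of wheat stem, a plain thin stick 62 mm long and 6 mm thick, lying on the plate; origin at the centre of its underside, x along it
- stem2: a cut piece of wheat stem, a plain thin stick 56 mm long and 6 mm thick, lying on the plate; origin at the centre of its underside, x along it
- stem3: a cut piece of wheat stem, a plain thin stick 66 mm long and 6 mm thick, lying on the plate; origin at the centre of its underside, x along it
- chip1: a cut piece of wheat stem, a plain thin stick 28 mm long and 6 mm thick, lying on the plate; origin at the centre of its underside, x along it
- chip2: a cut piece of wheat stem, a plain thin stick 26 mm long and 6 mm thick, lying on the plate; origin at the centre of its underside, x along it
- counter: desk tally counter, fixed: black base 75 x 85 mm and 9 mm thick, on it a chromed drum 46 mm across and 26 mm deep standing on edge, with a window on its -x face, a small reset knob on its -y side and the thumb key on top of its rim; 72 mm high in all. Stands to the left or the right of the plate, window roughly to the robot. Origin at the centre of its underside, z up
- tally_key (a joint): travel of the thumb key: 0 = up, 0.007 m = fully down (straight down). Sprung: begins to move at about 1.3 N, fully down at about 4.8 N, comes back up by itself
- key_top (a point): centre of the top of the thumb key, a rounded steel plate 20 x 26 mm (x, y of the counter); 72 mm above the table when up; it goes down with the key
- bottle: brown glass reagent bottle with a black cap, 60 mm across and 125 mm high, loose; on the other side of the plate from the counter; origin at the centre of its underside. To be left alone
- forceps: steel forceps 125 mm long and 9 mm high lying on the table, loose; origin at the centre of the underside. To be left alone
- beaker: glass beaker 66 mm across and 85 mm high with three rubber-bulbed droppers in it, about 145 mm high in all, loose; origin at the centre of its underside. To be left alone
Things that resemble listed ones, but are neither listed nor needed, are in the scene too. What is shaped like the counter but green or yellow is not meant.

How it is judged:
By the outcome, as a careful person would: the job done as asked, in the order asked, and still so for the second after the job is handed in, with the robot touching nothing.
It also fails if it takes over 38 s, if anything falls off the work surface, if the arm or the gripper's body presses on something with over 40 N, if the wrist force passes 120 N, or if a joint passes its speed limit or range.

## Working session

There is one attempt and no reset: what is moved stays moved. The work goes in short steps, Python scripts to look and compute and a tool call to move; the robot and the scene stay as the last step left them, time stands still between calls to the robot, and variables do not carry over. Pictures are saved under pics/ and viewed, at most 10 in all, crops included, and the job is handed in when it is done.

Besides the shell and the picture viewer there is one more tool, called after "Call:" in YAML: its name, and indented under it one key for each argument. apply_moves: Moves the arm, as the interface text tells. Scaled input: -1 to 1 covers 1000 mm each way for a shift and 90 degrees each way for a turn. Its arguments: {"type":"object","properties":{"targets":{"type":"array","items":{"type":"array","items":{"type":"number"}}},"newtons":{"type":"number"}},"required":["targets"]}

```bash
mkdir -p pics
cat > h.py <<'E'
import numpy as np,cv2
from plant import get_state,capture,close_job
def grab(n):
    c=capture(n); np.savez(n+'.npz',**c); return c
def world(c):
    K=c['camera_matrix'];z=c['range_z'];v,u=np.mgrid[:z.shape[0],:z.shape[1]]
    P=np.stack([(u-K[0,2])/K[0,0]*z,(v-K[1,2])/K[1,1]*z,z,np.ones_like(z)],-1)
    return (P@c['T'].T)[...,:3]
E
python3 - <<'E'
from h import *
for n in('scene','top'):
    c=grab(n); cv2.imwrite(f'pics/{n}.png',c['frame'][...,::-1]); print(c['T'].round(3).tolist(),c['camera_matrix'][0,0])
print(get_state())
E
```

```text
[[0.603, 0.433, -0.67, 1.367], [0.797, -0.332, 0.504, -0.748], [-0.004, -0.838, -0.545, 0.817], [0.0, 0.0, 0.0, 1.0]] 412.6151706602088
[[0.02, -0.99, 0.143, 0.243], [-1.0, -0.022, -0.008, -0.068], [0.011, -0.142, -0.99, 1.54], [0.0, 0.0, 0.0, 1.0]] 443.65370112983345
{'time_s': 0.1, 'joints': array([-4.93844477e+01,  2.05874638e+01,  6.36414606e-01, -1.85397039e-02,
       -7.01351873e+01, -1.65098366e+01]), 'qd': array([-0.06868478, -0.03371497,  0.09979708,  0.07725549, -0.00151385,
        0.01765547]), 'joint_torque': array([-7.78753019e-05, -5.84162915e+01,  2.93749648e+01,  7.01540440e+00,
        1.02045995e-02, -5.83468932e-05]), 'tcp_pos': array([ 0.27551658, -0.6157389 ,  0.24469251]), 'eef_rot': array([ 1.79912366e+02, -7.79843834e-03, -1.55900591e+02]), 'contact_force': array([-0.01435083,  0.17411817, -0.13495415]), 'moment': array([-0.01628257,  0.04704225, -0.02982454]), 'gripper_force': 0.0, 'gripper_width': 0.08757459876750531}
```

View pics/top.png

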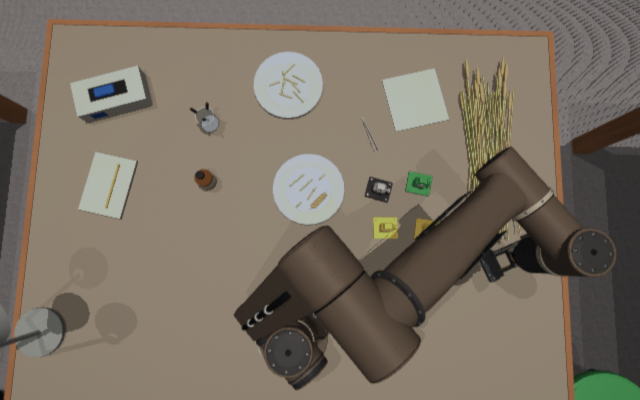

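View pics/scene.png

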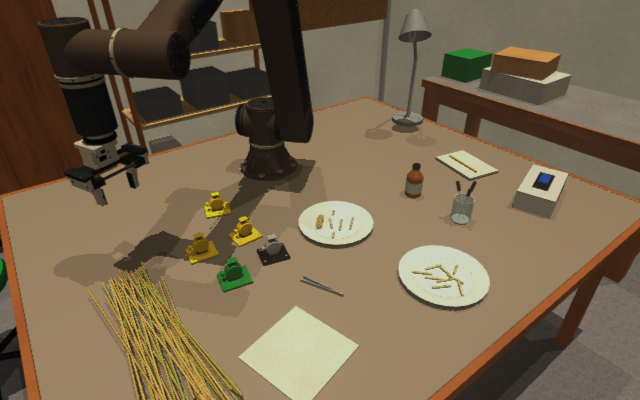

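Top view: the near plate is at about (308,189), with the ear at about (319,201). The black counter is at (379,189), the bottle at (205,180) and the forceps at (369,134). The green and yellow counters are lookalikes. Next I'll measure the ear and the key.

Run:
```python
from h import *
c=dict(np.load('top.npz')); W=world(c); f=c['frame']
for nm,(u,v) in dict(plate=(308,189),ear=(319,201),counter=(379,189),bottle=(205,180),beaker=(207,120),green=(420,183),yel=(386,228)).items(): print(nm,W[v,u].round(3))
a=f[145:265,260:440]; A=cv2.resize(a,None,fx=4,fy=4,interpolation=cv2.INTER_CUBIC)
cv2.imwrite('pics/crop.png',A[...,::-1])
hsv=cv2.cvtColor(f,cv2.COLOR_RGB2HSV)
m=np.zeros(f.shape[:2],np.uint8); m[155:225,273:345]=1
m&=(hsv[...,1]>75).astype(np.uint8)
rr=np.hypot(*(W[...,:2]-W[189,308,:2]).transpose(2,0,1)); m&=(rr<.085).astype(np.uint8)
n,l,s,ce=cv2.connectedComponentsWithStats(m)
for i in range(1,n):
    if s[i,4]<6: continue
    p=W[l==i]; ev,E=np.linalg.eigh(np.cov(p[:,:2].T)); d=E[:,1]
    q=(p[:,:2]-p[:,:2].mean(0))@d; print('tw',s[i,4],ce[i].round(1),p.mean(0).round(4),p[:,2].max().round(4),'ang',np.degrees(np.arctan2(d[1],d[0])).round(1),np.ptp(q).round(3))
# plate by height
for cn in('top','scene'):
    c=dict(np.load(cn+'.npz')); W2=world(c)
    m=(np.hypot(W2[...,0]-W[189,379,0],W2[...,1]-W[189,379,1])<.045)
    k=m&(W2[...,2]>.062)&(W2[...,2]<.085); p=W2[k]; print(cn,'key',k.sum(),p.mean(0).round(4),p.min(0).round(3),p.max(0).round(3))
    b=m&(W2[...,2]>.005)&(W2[...,2]<.014); r=cv2.minAreaRect((W2[b][:,:2]*1000).astype(np.float32)); print('base',r)
```

```text
plate [ 0.502 -0.04   0.004]
ear [ 0.459 -0.08   0.016]
counter [ 0.498 -0.282  0.059]
bottle [0.51  0.299 0.093]
beaker [0.724 0.311 0.069]
green [ 0.522 -0.421  0.062]
yel [ 0.366 -0.304  0.069]
tw 76 [318.1 200.5] [ 0.461  -0.0767  0.0136] 0.0204 ang 136.1 0.064
top key 44 [ 0.5055 -0.2868  0.0722] [ 0.496 -0.301  0.063] [ 0.518 -0.273  0.079]
base ((504.0613708496094, -285.95635986328125), (83.13710021972656, 73.58998107910156), 76.51963806152344)
scene key 42 [ 0.5074 -0.2878  0.0708] [ 0.496 -0.299  0.062] [ 0.519 -0.275  0.074]
base ((506.86407470703125, -286.3828430175781), (83.90657806396484, 69.43875885009766), 78.93805694580078)
```

View pics/crop.png

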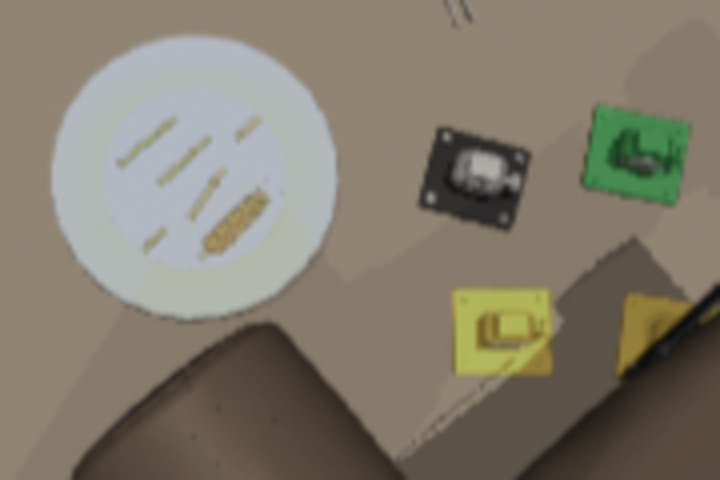

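The crop shows the ear at about (236,222), which is top pixel (319,200.5) and gives roughly (0.460,-0.078). The key is at about (0.506,-0.287). I'll move above the ear with the fingers closing, and use the saved images to refine the position.

Call:
apply_moves:
  targets:
    - [0,-0.01,0.01,0,0,0,0]
    - [0,-0.02,0.022,0,0,0,0]
    - [0,-0.02,0.022,0,0,0,0]
    - [0,-0.02,0.022,0,0,0,0]
    - [0,-0.02,0.022,0,0,0,0]
    - [0,-0.022,0.023,0,0,0,0]
    - [0,-0.022,0.023,0,0,0,0]
    - [0,-0.022,0.023,0,0,0,0]
    - [0,-0.022,0.023,0,0,0,0]
    - [0,-0.022,0.023,0,0,0,0]
    - [0,-0.022,0.023,0,0,0,0]
    - [0,-0.022,0.023,0,0,0,0]
    - [0,-0.022,0.023,0,0,0,0]
    - [0,-0.022,0.023,0,0,0,0]
    - [0,-0.022,0.023,0,0,0,0]
    - [0,-0.022,0.023,0,0,0,0]
    - [0,-0.02,0.022,0,0,0,0]
    - [0,-0.02,0.022,0,0,0,0]
    - [0,-0.014,0.018,0,0,0,0]
    - [0,0,0,0,0,0,0]

```text
time_s: 1.77
tcp_pos: [0.4599, -0.0783, 0.2455]
eef_rot: [180.0, 0.0, -155.7]
contact_force: [0.5, 0.4, -0.4]
gripper_width: 0.0006
gripper_force: 0.0
```

Run:
```python
from h import *
import cv2
for cn in('top','scene'):
    c=dict(np.load(cn+'.npz')); W=world(c); hsv=cv2.cvtColor(c['frame'],cv2.COLOR_RGB2HSV)
    near=np.hypot(W[...,0]-.462,W[...,1]+.078)<.048
    for th in (60,90):
        m=near&(hsv[...,1]>th)&(np.hypot(W[...,0]-.502,W[...,1]+.042)<.1)&(W[...,2]<.03)
        n,l,s,ce=cv2.connectedComponentsWithStats(m.astype(np.uint8)); i=1+np.argmax(s[1:,4])
        p=W[l==i]; r=cv2.minAreaRect((p[:,:2]*1000).astype(np.float32)); print(cn,th,s[i,4],ce[i].round(1),p.mean(0).round(4),p[:,2].max().round(4),r)
    if cn=='scene':
        cv2.imwrite('pics/sc_ear.png',cv2.resize(c['frame'][195:270,225:380],None,fx=5,fy=5,interpolation=cv2.INTER_CUBIC)[...,::-1])
```

```text
top 60 89 [318.  200.6] [ 0.4606 -0.0765  0.0135] 0.0204 ((461.35369873046875, -77.01756286621094), (18.002445220947266, 65.69654846191406), 46.175514221191406)
top 90 62 [317.8 200.6] [ 0.4604 -0.0756  0.0136] 0.0204 ((461.70263671875, -76.867919921875), (13.442304611206055, 59.27526092529297), 46.04138946533203)
scene 60 92 [319.3 221.5] [ 0.464  -0.0817  0.0111] 0.0168 ((459.9958190917969, -78.45057678222656), (24.327896118164062, 87.44322204589844), 49.73783874511719)
scene 90 76 [319.3 221. ] [ 0.4632 -0.0808  0.0119] 0.0168 ((458.6352233886719, -78.09993743896484), (21.95241355895996, 84.84405517578125), 47.1098518371582)
```

View pics/sc_ear.png

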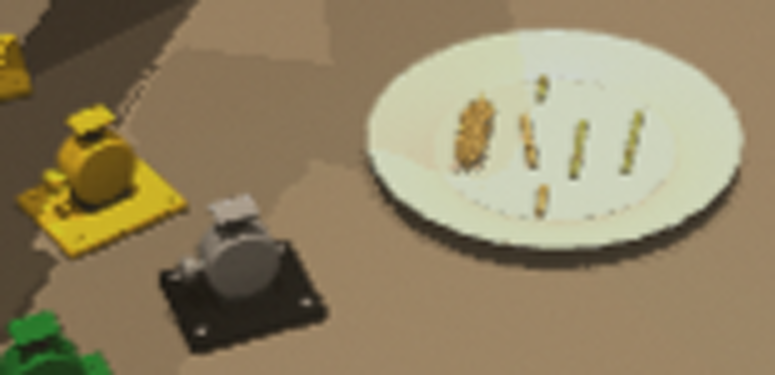

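The scene crop confirms the plump ear at (475,133), and both cameras put its middle at about (0.460,-0.078). The TCP is already above that point, so I'll descend until the tips are about 15 mm over the ear.

Call:
apply_moves:
  targets:
    - [0,0,0,0.01,0,0,0]
    - [0,0,0,0.02,0,0,0]
    - [0,0,0,0.025,0,0,0]
    - [0,0,0,0.025,0,0,0]
    - [0,0,0,0.025,0,0,0]
    - [0,0,0,0.025,0,0,0]
    - [0,0,0,0.02,0,0,0]
    - [0,0,0,0.015,0,0,0]
    - [0,0,0,0.012,0,0,0]
    - [0,0,0,0.008,0,0,0]
    - [0,0,0,0.005,0,0,0]
    - [0,0,0,0.003,0,0,0]
    - [0,0,0,0.002,0,0,0]
    - [0,0,0,0,0,0,0]

```text
time_s: 2.93
tcp_pos: [0.4594, -0.0815, 0.0506]
eef_rot: [-180.0, 0.0, -155.9]
contact_force: [-0.1, -0.3, 0.3]
gripper_width: 0.0001
gripper_force: 0.0
```

Run:
```python
from h import *
c=capture('scene'); W=world(c)
cv2.imwrite('pics/near.png',cv2.resize(c['frame'][140:290,230:430],None,fx=4,fy=4,interpolation=cv2.INTER_CUBIC)[...,::-1])
m=(np.hypot(W[...,0]-.46,W[...,1]+.078)<.05)&(W[...,2]>.024)&(W[...,2]<.06)
p=W[m]; print(len(p),np.percentile(p[:,2],[0,5,10]),p.min(0),p.max(0)); print(get_state()['tcp_pos'])
```

```text
57 [0.03174503 0.03449111 0.03538527] [ 0.45458264 -0.10024734  0.03174503] [ 0.47750396 -0.06343824  0.05957346]
[ 0.45956727 -0.08146999  0.05090308]
```

View pics/near.png

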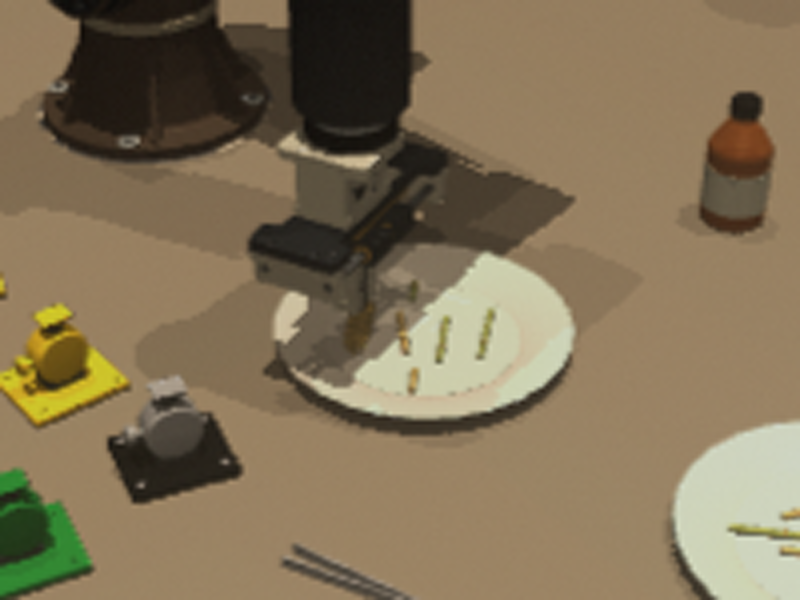

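The view shows the closed fingertips at about (360,300), just above the ear and clear of the plate. The arm settled 3 mm off in y, so I'll correct that and then hold.

Call:
apply_moves:
  targets:
    - [0,-0.001,0.003,0,0,0,0]
    - [0,0,0,0,0,0,0]
    - [0,0,0,0,0,0,0]
    - [0,0,0,0,0,0,0]
    - [0,0,0,0,0,0,0]
    - [0,0,0,0,0,0,0]
    - [0,0,0,0,0,0,0]
    - [0,0,0,0,0,0,0]
    - [0,0,0,0,0,0,0]
    - [0,0,0,0,0,0,0]
    - [0,0,0,0,0,0,0]
    - [0,0,0,0,0,0,0]
    - [0,0,0,0,0,0,0]
    - [0,0,0,0,0,0,0]
    - [0,0,0,0,0,0,0]
    - [0,0,0,0,0,0,0]
    - [0,0,0,0,0,0,0]
    - [0,0,0,0,0,0,0]
    - [0,0,0,0,0,0,0]
    - [0,0,0,0,0,0,0]

```text
time_s: 4.65
tcp_pos: [0.459, -0.0783, 0.0506]
eef_rot: [-180.0, -0.0, -155.9]
contact_force: [0.1, -0.2, 0.4]
gripper_width: 0.0003
gripper_force: 0.0
```

Call:
apply_moves:
  targets:
    - [0,0,0,0,0,0,0]
    - [0,0,0,0,0,0,0]
    - [0,0,0,0,0,0,0]
    - [0,0,0,0,0,0,0]
    - [0,0,0,0,0,0,0]
    - [0,0,0,0,0,0,0]
    - [0,0,0,0,0,0,0]
    - [0,0,0,0,0,0,0]
    - [0,0,0,0,0,0,0]
    - [0,0,0,0,0,0,0]
    - [0,0,0,0,0,0,0]
    - [0,0,0,0,0,0,0]
    - [0,0,0,0,0,0,0]
    - [0,0,0,0,0,0,0]
    - [0,0,0,0,0,0,0]

```text
time_s: 5.9
tcp_pos: [0.459, -0.0783, 0.0506]
eef_rot: [-180.0, 0.0, -155.9]
contact_force: [1.3, 0.2, 0.5]
gripper_width: 0.0006
gripper_force: 0.0
```

Held still for about 2.8 s without contact. Next I'll rise and move over the key.

Call:
apply_moves:
  targets:
    - [0,0,0,-0.01,0,0,0]
    - [0,0,0,-0.02,0,0,0]
    - [0,0,0,-0.025,0,0,0]
    - [0,0,0,-0.025,0,0,0]
    - [0,0,0,-0.015,0,0,0]
    - [0,0.002,-0.01,-0.005,0,0,0]
    - [0,0.004,-0.02,0,0,0,0]
    - [0,0.005,-0.025,0,0,0,0]
    - [0,0.005,-0.025,0,0,0,0]
    - [0,0.005,-0.025,0,0,0,0]
    - [0,0.005,-0.025,0,0,0,0]
    - [0,0.005,-0.025,0,0,0,0]
    - [0,0.005,-0.025,0,0,0,0]
    - [0,0.004,-0.02,0,0,0,0]
    - [0,0.002,-0.01,0,0,0,0]
    - [0,0,0,0,0,0,0]
    - [0,0,0,0,0,0,0]
    - [0,0,0,0,0,0,0]
    - [0,0,0,0,0,0,0]

```text
time_s: 7.48
tcp_pos: [0.5062, -0.2863, 0.1505]
eef_rot: [180.0, -0.0, -155.8]
contact_force: [-0.7, 1.1, 0.3]
gripper_width: 0.0003
gripper_force: 0.0
```

Call:
apply_moves:
  targets:
    - [0,0,0,0.01,0,0,0]
    - [0,0,0,0.015,0,0,0]
    - [0,0,0,0.015,0,0,0]
    - [0,0,0,0.01,0,0,0]
    - [0,0,0,0.005,0,0,0]
    - [0,0,0,0.003,0,0,0]
    - [0,0,0,0.002,0,0,0]
    - [0,0,0,0.002,0,0,0]
    - [0,0,0,0.001,0,0,0]
    - [0,0,0,0,0,0,0]
    - [0,0,0,0,0,0,0]

```text
time_s: 8.4
tcp_pos: [0.5066, -0.2871, 0.088]
eef_rot: [-180.0, 0.0, -155.9]
contact_force: [-1.8, 1.9, 2.6]
gripper_width: 0.0001
gripper_force: 1.4
```

Run:
```python
from h import *
c=capture('scene'); s=get_state(); print(s['tcp_pos'],s['contact_force'])
cv2.imwrite('pics/key.png',cv2.resize(c['frame'][190:280,220:330],None,fx=6,fy=6,interpolation=cv2.INTER_CUBIC)[...,::-1])
```

```text
[ 0.50660814 -0.28712647  0.08801866] [-0.82914971  1.47686244  2.7600667 ]
```

View pics/key.png

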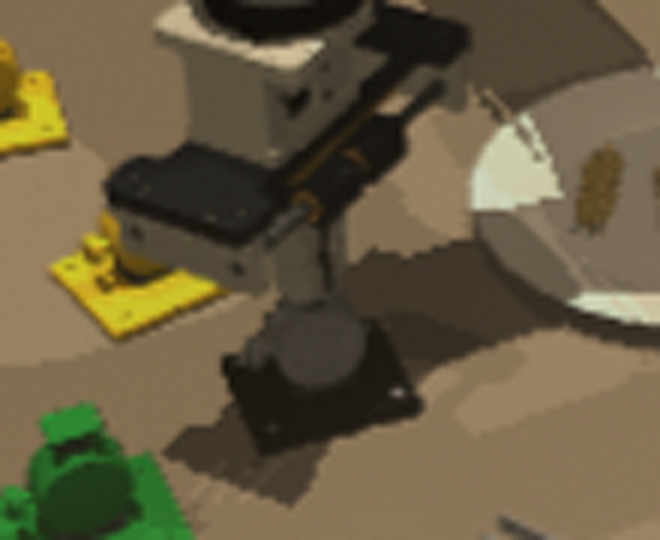

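The fingertips are on the key at about (310,295), 3 mm into its travel at 2.7 N. I'll press on.

Call:
apply_moves:
  targets:
    - [0,0,0,0.001,0,0,0]
    - [0,0,0,0.001,0,0,0]
    - [0,0,0,0.001,0,0,0]
    - [0,0,0,0.001,0,0,0]
    - [0,0,0,0.001,0,0,0]
    - [0,0,0,0,0,0,0]
    - [0,0,0,0,0,0,0]
    - [0,0,0,0,0,0,0]

```text
time_s: 9.12
tcp_pos: [0.5067, -0.2872, 0.0841]
eef_rot: [-179.9, 0.0, -155.9]
contact_force: [-5.3, 5.4, 16.8]
gripper_width: 0.0004
gripper_force: 8.2
```

The force of 16.8 N at 7 mm shows the key is at its stop. I'll release it and retreat straight up.

Call:
apply_moves:
  targets:
    - [0,0,0,-0.003,0,0,0]
    - [0,0,0,-0.005,0,0,0]
    - [0,0,0,-0.008,0,0,0]
    - [0,0,0,-0.015,0,0,0]
    - [0,0,0,-0.02,0,0,0]
    - [0,0,0,-0.025,0,0,0]
    - [0,0,0,-0.025,0,0,0]
    - [0,0,0,-0.02,0,0,0]
    - [0,0,0,-0.01,0,0,0]
    - [0,0,0,0,0,0,0]
    - [0,0,0,0,0,0,0]
    - [0,0,0,0,0,0,0]
    - [0,0,0,0,0,0,0]
    - [0,0,0,0,0,0,0]

```text
time_s: 10.28
tcp_pos: [0.506, -0.287, 0.2123]
eef_rot: [179.9, -0.1, -155.9]
contact_force: [0.2, 0.3, -0.1]
gripper_width: 0.0004
gripper_force: 0.0
```

Run:
```python
from h import *
c=capture('scene'); W=world(c); s=get_state(); print(s['tcp_pos'],s['contact_force'])
k=(np.hypot(W[...,0]-.506,W[...,1]+.287)<.045)&(W[...,2]>.062)&(W[...,2]<.085); print(k.sum(),W[k].mean(0),W[k].max(0))
cv2.imwrite('pics/end.png',c['frame'][...,::-1])
```

```text
[ 0.50609917 -0.28705509  0.21250072] [ 1.10924086 -0.36601776  0.37551715]
41 [ 0.50786939 -0.28808704  0.07140712] [ 0.51803517 -0.27455949  0.07401267]
```

View pics/end.png

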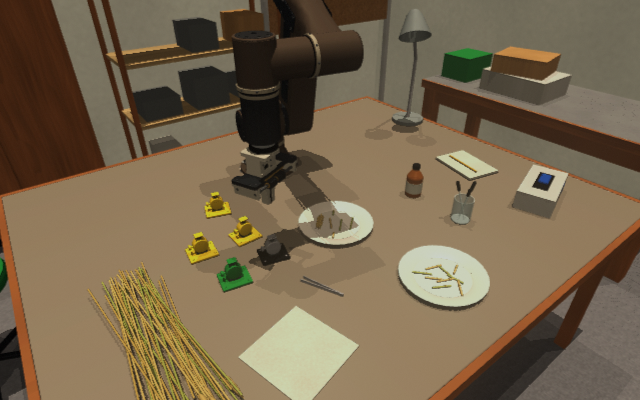

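The key is up again at 72 mm, counter at (273,250), nothing else has moved, and the arm is clear.

```bash
python3 -c "from plant import close_job; print(close_job())"
```

```text
the job is handed in; nothing more can be done
None
```

I pointed at the ear from about 15 mm above its middle for about 2.8 s without touching it, then pressed the tally key fully down and let it come back up; nothing else moved in the final view, and I handed the job in at about 10 s.

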